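# Change over the keyed tube blocks of a block heater

## Robot

A 7-joint arm with a two-finger parallel gripper is mounted at the origin on the work surface. World frame = base frame: x ahead of the robot, y to its left, z up, the work surface at z = 0. Lengths are in mm, angles in rad, forces in N, time in s.
With the tool pointing down it reaches from about 400 to 875 mm from the base axis. Payload 4.4 kg.
Tool frame: the origin (TCP) lies midway between the tips of the shut fingers; the grasp point (between the pads) lies 19 mm behind it; z points along the fingers, y is the direction in which the jaws open and shut (so a half turn about z gives the same grasp; the last joint's range is limited). The gripper opens to 85 mm and grips with 20 to 120 N. Pads are 22 mm wide; open, the fingers measure 114 mm over their backs; the gripper's body (76 mm by 85 mm) begins 54 mm behind the grasp point. The pads swing forward as they close: fully open they stand 13 mm farther back than shut.
Start: joints at [1.276, 0.628, 0.038, 1.517, -0.027, 0.996, -0.02], TCP at [147.453, -633.068, 231.313] pointing down, gripper open.
Joint ranges: [-3.06, 3.06], [-0.37, 2.12], [-1.25, 1.32], [0.18, 2.47], [-1.1, 4.24], [0.23, 1.98], [-2.94, 2.94]. Speed limits (rad/s): [2.57, 2.57, 3.14, 3.14, 3.14, 3.14, 3.14].

## Interface

Orientations are given as [roll, pitch, yaw] about the fixed x, y, z axes, in that order (R = Rz(yaw) Ry(pitch) Rx(roll)).
In Python, from cell import * gives the robot as it stands. The module is installed in compiled form; this text tells all that it offers.
- The arm moves only by the tool move_arm, never from a script. Its argument "series" is a list of rows, each a list of 2 entries, a list of its own where there are three numbers: the shift along the tool's x, y, z in m, then the turn about the tool's z in rad. In form: [[[x, y, z], yaw], ...]. A call has 1 to 5 rows; each row is the pose to reach, as a shift and turn from the pose measured when the call began, along the tool's axes at that moment; what a row does not reach only later rows make up. A row lasts 1/8 s, in which the tool goes at most 62.5 mm and 10.7 degrees, less where a joint would pass 70% of its speed; a pose out of reach is approached as far as the arm can. A call with a gripper value outside its range is refused whole. "claw" is the opening, from 0 (shut) to 1 (fully open), set as the call begins (left out, the last holds). The fingers move at their own pace and stop on an object; the grip force is fixed at half the most. Time passes only in rows, so rows that repeat a pose let the fingers close. It gives the time, the measured TCP pose, the force and the opening at its end, in the units of the state.
- read_state(): the state, without advancing time (a new reading comes with each control period).
- get_image(name): name is "side" or "top"; returns the picture (420x560x3 uint8, blue, green, red); there is no depth.
- camera_model(name): a dict with "fov_y" (degrees; the focal length in pixels is half the picture's height over the tangent of half this angle, whatever the lens; pixels are square), "cx", "cy" (the principal point, pixels), "pose" (4x4, takes a point from camera to world coordinates). Camera axes: x right, y down, z forward; pixel columns grow to the right and rows downward; lengths in mm; the calibration is good to about 2 mm. A picture is of the moment at which its call begins. camera_model takes no time and is no camera call.
- finish_job(): hands the job in, once; it reports no verdict.
The state is a dict: "clock": time; "qpos": joint angles; "qd": joint speeds; "tau": joint torques, N m; "eef_pos": TCP position; "tool_rot": TCP orientation; "force": force on the tool from outside, world axes, zero at the start; "torque": the same for the moment, N m; "width": finger opening in mm.
Only numpy, scipy, OpenCV 4.12 (cv2) and the standard library are available. Lean on these libraries where they do the work, as an engineer would, in place of code of your own. Each camera call takes 0.05 s, during which the arm holds its last target. There are 200 camera calls.

## Task

Change over the block heater on the lab bench: first turn the knob sunk in its top anticlockwise back to off (pointer at the round dot, against the stop). With it off, lift every black filler out of the heater and stand it upright, flat on the floor of the white tray, and seat every aluminium tube block that is on the bench fully home in a pocket of its own (each goes in only one way round). Then turn the knob clockwise until its pointer is on the long tick, and leave the bottle, blue box and cup alone.

Things in the scene. Friction and masses are not known exactly. Their poses are not given: they have to be found in the camera images.
- heater: fixed white block heater, 230 mm (x) by 190 mm (y), deck 50 mm high; origin under its centre on the bench. Three pockets centred at (58, 48), (58, -48) and (-58, -48) mm and a square knob well centred at (-58, 48) mm in its frame.
- knob (a joint): angle of the sunk knob in rad: 0 = off (pointer at the round white dot, end stop), grows clockwise seen from above, up to 2.6. The long white tick is at 1.9 (short ticks between them every 0.38). Stays where it is left; turning torque about 0.04 N m.
- knob_grip (a point): on the knob's axis, half-way up its bar grip; x points along the bar to its white pointer end, z up. Bar 36 mm long (x), 12 mm thick, 16 mm high (8 mm above to 8 mm below this point), on a disc of 20 mm radius, 6 mm high. Sunk in an 82 mm square well, 24 mm deep: floor 14 mm below this point, deck 10 mm above it. Pinch the bar across its thickness from above.
- tray: fixed shallow white tray, 130 mm (x) by 210 mm (y), walls 22 mm high and 4 mm thick, floor 4 mm thick; origin under its centre. Two fillers fit side by side, e.g. at y = +50 and -50 mm with their long side along x.
- pocket0 (a point): centre of the floor of pocket 0, 20 mm above the bench; a seated block's x and y axes must point as this point's (not half a turn off). Pocket 89 (x) x 63 (y) mm, 30 mm deep from the deck, +x +y corner filled solid over 30 x 24 mm; 2.5 mm play all round a block. A seated block's point is 32 mm above this one, its body 6 mm proud.
- pocket1 (a point): centre of the floor of pocket 1, 20 mm above the bench; a seated block's x and y axes must point as this point's (not half a turn off). Pocket 89 (x) x 63 (y) mm, 30 mm deep from the deck, +x +y corner filled solid over 30 x 24 mm; 2.5 mm play all round a block. A seated block's point is 32 mm above this one, its body 6 mm proud. Turned half a turn from the other two.
- pocket2 (a point): centre of the floor of pocket 2, 20 mm above the bench; a seated block's x and y axes must point as this point's (not half a turn off). Pocket 89 (x) x 63 (y) mm, 30 mm deep from the deck, +x +y corner filled solid over 30 x 24 mm; 2.5 mm play all round a block. A seated block's point is 32 mm above this one, its body 6 mm proud.
- block0_mid (a point): loose drilled-aluminium tube block, or None if absent; point at its middle, 32 mm above its underside. 84 (x) x 58 (y) x 36 mm high, +x +y corner cut away 30 mm in x, 24 mm in y: one-way outline. On its top centre a grip fin 40 mm long (x), 12 mm thick (y), from 36 to 64 mm above the underside: pinch it from above. 0.22-0.37 kg. Starts upright on the bench, yaw -2 to 2 rad. Dark wells on top.
- block1_mid (a point): loose drilled-aluminium tube block, or None if absent; point at its middle, 32 mm above its underside. 84 (x) x 58 (y) x 36 mm high, +x +y corner cut away 30 mm in x, 24 mm in y: one-way outline. On its top centre a grip fin 40 mm long (x), 12 mm thick (y), from 36 to 64 mm above the underside: pinch it from above. 0.22-0.37 kg. Starts upright on the bench, yaw -2 to 2 rad. Dark wells on top.
- block2_mid (a point): loose drilled-aluminium tube block, or None if absent; point at its middle, 32 mm above its underside. 84 (x) x 58 (y) x 36 mm high, +x +y corner cut away 30 mm in x, 24 mm in y: one-way outline. On its top centre a grip fin 40 mm long (x), 12 mm thick (y), from 36 to 64 mm above the underside: pinch it from above. 0.22-0.37 kg. Starts upright on the bench, yaw -2 to 2 rad. Dark wells on top.
- filler0_mid (a point): loose black plastic filler, or None if absent; point at its middle, 32 mm above its underside. Outline, cut corner, height and grip fin as a tube block (84 x 58 x 36 mm, fin to 64 mm), plain top without wells, 0.12 kg. Starts seated in pocket 0 of the heater.
- filler1_mid (a point): loose black plastic filler, or None if absent; point at its middle, 32 mm above its underside. Outline, cut corner, height and grip fin as a tube block (84 x 58 x 36 mm, fin to 64 mm), plain top without wells, 0.12 kg. Starts seated in pocket 1 of the heater.
- filler2_mid (a point): loose black plastic filler, or None if absent; point at its middle, 32 mm above its underside. Outline, cut corner, height and grip fin as a tube block (84 x 58 x 36 mm, fin to 64 mm), plain top without wells, 0.12 kg. Starts seated in pocket 2 of the heater.
- bottle: bystander: glass bottle with blue cap, 66 mm diameter, 150 mm high, origin at its underside; leave alone
- tip_box: bystander: blue box, 80 x 120 x 70 mm, origin at its underside; leave alone
- beaker: bystander: white plastic cup, 70 mm diameter, 90 mm high, origin at its underside; leave alone
Not all that is in view belongs to the job. What is shaped like the part that bears block2_mid but purple is not meant. Leave any pink look-alike of the part that bears filler0_mid alone.

How it is judged:
By the outcome, as a careful person would: the job done as asked, in the order asked, and still so for the second after the job is handed in, with the robot touching nothing.
Of block0, block1, block2 only 2 to 3 are there at a start; the rules pass over those that are not, and their reading is None.
Of filler0, filler1, filler2 only 1 to 2 are there at a start; the rules pass over those that are not, and their reading is None.
At some moment in a run one of block0, block1, block2 may be knocked a few centimetres aside while the robot is not near it.
Once in a run the grip may slacken for a moment while it holds something.
It also fails if it takes over 208 s, if anything falls off the work surface, if the arm or the gripper's body presses on something with over 40 N, if the wrist force passes 120 N, or if a joint passes its speed limit or range.

## Working session

There is one attempt and no reset: what is moved stays moved. The work goes in short steps, Python scripts to look and compute and a tool call to move; the robot and the scene stay as the last step left them, time stands still between calls to the robot, and variables do not carry over. Pictures are saved under pics/ and viewed, about 12 in all and at most 16, crops included, and the job is handed in when it is done.

Besides the shell and the picture viewer there is one more tool, called as name(argument=value, ...) on one line, values as JSON. move_arm: Moves the arm, as the interface text tells. Its arguments: {"type":"object","properties":{"series":{"type":"array"},"claw":{"type":"number"}},"required":["series"]}

```bash
mkdir -p pics; python3 - <<'E'
from cell import *
import cv2,numpy as np
for n in("top","side"):
    cv2.imwrite(f"pics/{n}0.png",get_image(n)); m=camera_model(n); print(n,m["fov_y"],m["cx"],m["cy"],np.round(m["pose"],3).tolist(),[k for k in m])
s=read_state(); print(s["clock"],s["eef_pos"],s["tool_rot"],s["width"])
E
```

```text
top 56.030218778398236 282.8623631238848 208.8278000787485 [[-0.001, -0.993, 0.121, 405.648], [-1.0, -0.001, -0.014, -15.621], [0.014, -0.121, -0.993, 1303.916], [0.0, 0.0, 0.0, 1.0]] ['fov_y', 'cx', 'cy', 'pose']
side 50.245789460061054 276.0927091988906 219.475489156294 [[-0.986, -0.134, 0.096, 443.994], [-0.164, 0.74, -0.652, 727.964], [0.016, -0.659, -0.752, 935.156], [0.0, 0.0, 0.0, 1.0]] ['fov_y', 'cx', 'cy', 'pose']
0.1 [ 147.33125115 -632.51288222  230.49677399] [-3.13988677e+00  1.66760315e-05  2.28768128e-01] 85.43367699390105
```

View pics/top0.png

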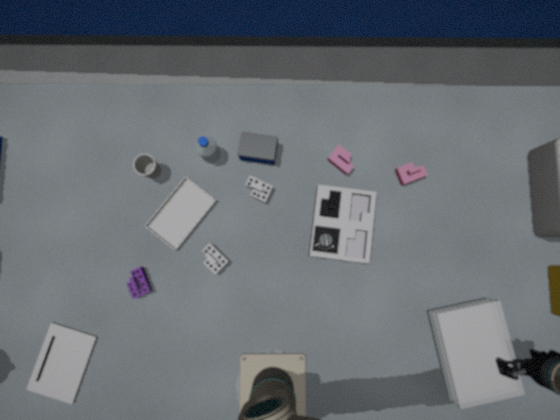

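View pics/side0.png

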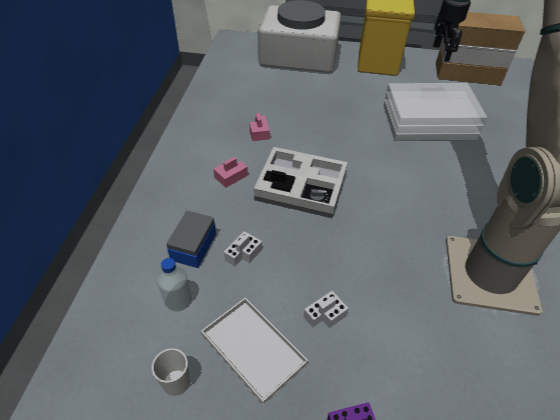

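The top view shows aluminium blocks at (259,188) and (215,258), with a purple look-alike at (139,283) and pink ones at (341,159) and (411,173), which I'll leave alone. The heater is at (343,223), with the black filler at (330,204) in pocket 0 and the knob at (326,240). The tray is at (181,213). The side view shows the same two blocks at (243,247) and (327,308).

```bash
cat > h.py <<'E'
from cell import *
import cv2,numpy as np
from scipy.optimize import least_squares
CM={n:camera_model(n) for n in("top","side")}
def proj(n,P):
    m=CM[n];T=np.linalg.inv(m["pose"]);P=np.atleast_2d(P)
    c=P@T[:3,:3].T+T[:3,3];f=210/np.tan(np.radians(m["fov_y"]/2))
    return np.c_[m["cx"]+f*c[:,0]/c[:,2],m["cy"]+f*c[:,1]/c[:,2]]
def ray(n,uv,z):
    m=CM[n];f=210/np.tan(np.radians(m["fov_y"]/2))
    d=m["pose"][:3,:3]@np.array([(uv[0]-m["cx"])/f,(uv[1]-m["cy"])/f,1]);o=m["pose"][:3,3]
    return o+d*(z-o[2])/d[2]
def avg(n,k=4): return np.mean([get_image(n).astype(float) for _ in range(k)],0).astype(np.uint8)
def crop(img,x0,y0,w,h,s):
    c=cv2.resize(img[y0:y0+h,x0:x0+w],None,fx=s,fy=s,interpolation=cv2.INTER_CUBIC)
    for x in range((x0+9)//10*10,x0+w,10):
        cv2.line(c,(int((x-x0+.5)*s),0),(int((x-x0+.5)*s),6),(0,0,255),1);cv2.putText(c,str(x),(int((x-x0+.5)*s)-10,16),0,.35,(0,0,255))
    for y in range((y0+9)//10*10,y0+h,10):
        cv2.line(c,(0,int((y-y0+.5)*s)),(6,int((y-y0+.5)*s)),(0,0,255),1);cv2.putText(c,str(y),(8,int((y-y0+.5)*s)+4),0,.35,(0,0,255))
    return c
def body(x,y,yaw,loc):
    loc=np.atleast_2d(np.array(loc,float));c,s=np.cos(yaw),np.sin(yaw)
    return np.c_[x+c*loc[:,0]-s*loc[:,1],y+s*loc[:,0]+c*loc[:,1],loc[:,2]]
def fit(obs,x0):
    "obs: list of (cam,uv,local xyz)"
    r=lambda p:np.concatenate([(proj(n,body(*p,l))[0]-uv) for n,uv,l in obs])
    s=least_squares(r,x0,loss='soft_l1',x_scale=[10,10,.1]);return s.x,np.round(r(s.x).reshape(-1,2),1)
E
python3 - <<'E'
from h import *
t=avg("top");s=avg("side")
cv2.imwrite("pics/t.png",t);cv2.imwrite("pics/s.png",s)
cv2.imwrite("pics/c1.png",np.hstack([crop(t,305,180,78,90,6.6)[:590],crop(t,200,172,40,90,6.6)[:590]])[:, :800] if 0 else crop(t,303,180,80,88,6.7))
a=crop(s,250,142,105,74,7.5); cv2.imwrite("pics/c2.png",a)
b=crop(t,198,170,80,84,7); 
c=np.zeros((600,800,3),np.uint8)
for (im,x,y,w,h),(X,Y) in zip([(t,196,236,40,42),(t,240,170,40,40),(s,220,228,56,40),(s,300,285,56,40)],[(0,0),(400,0),(0,300),(400,300)]):
    q=crop(im,x,y,w,h,7);c[Y:Y+min(300,q.shape[0]),X:X+min(400,q.shape[1])]=q[:300,:400]
cv2.imwrite("pics/c3.png",c)
E
```

```text
(no output)
```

View pics/c1.png

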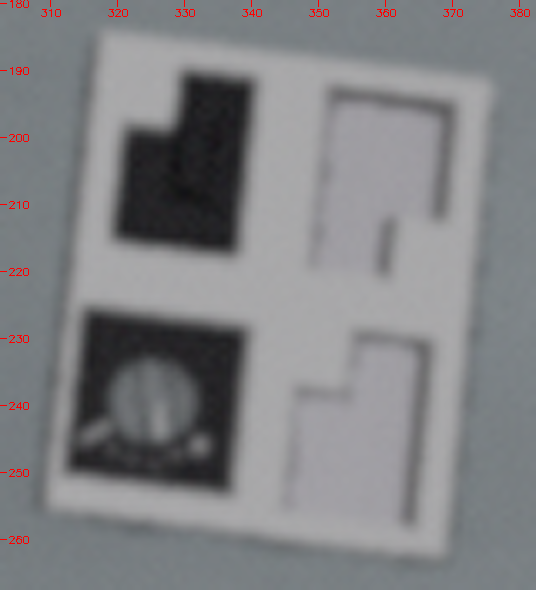

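View pics/c2.png

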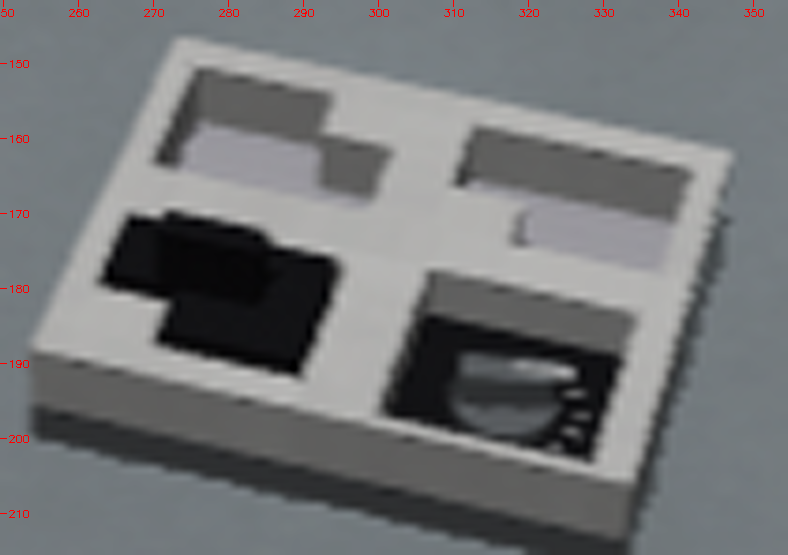

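View pics/c3.png

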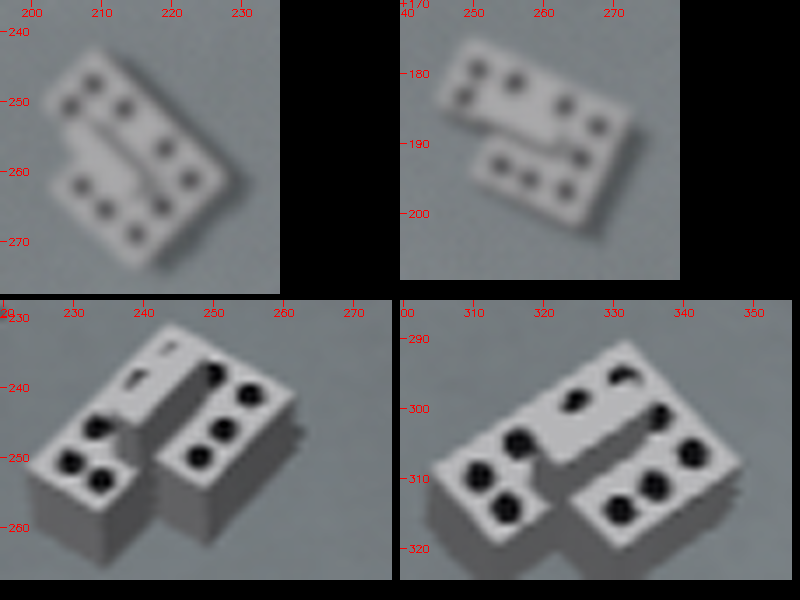

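```bash
cat > m.py <<'E'
from h import *
T,S="top","side"
def mk(tops,sides,loc): return [(T,np.array(a),l) for a,l in zip(tops,loc)]+[(S,np.array(a),l) for a,l in zip(sides,loc)]
HL=[(115,95,50),(115,-95,50),(-115,-95,50),(-115,95,50)]
H=mk([(317.1,183.7),(376.4,191),(369.2,262.8),(309.2,255.9)],[(253.8,187.8),(272.8,146.6),(347.5,161.9),(333.5,206.2)],HL)
BL=[(-42,-29,36),(42,-29,36),(-42,29,36),(42,5,36),(12,29,36)]
A=mk([(228.6,261.2),(209.1,241.9),(215.2,274.1),(201.5,250.5),(202.4,262.6)],[(332.1,290.2),(303.8,308.5),(348.1,307.6),(313.8,319.5),(330.5,319.9)],BL)
B=mk([(273.4,184.5),(249.8,174.9),(266.4,202.6),(244.8,183.8),(249.5,195.2)],[(244.1,230.6),(223.8,251.4),(261.9,241.1),(233.5,257.8),(249.2,254.4)],BL)
TL=[(65,-105,22),(65,105,22),(-65,105,22),(-65,-105,22)]
W=mk([(216,202),(177,249),(146,226),(185,178)],[(243,299),(307,358),(267,398),(202,332)],TL)
W=mk([(216,202),(177,249),(146,226),(185,178)],[(243,299),(307,358),(267,398),(202,332)],TL)
E
python3 - <<'E'
from m import *
for n,o,g in(("H",H,(480,-180,-.12)),("A",A,(400,200,.79)),("B",B,(600,50,1.18)),("W",W,(480,300,2.3))):
    for lab,oo in(("both",o),("top",o[:len(o)//2]),("side",o[len(o)//2:])):
        if n=="W" and lab=="both":
            print([np.round(ray(c,u,22)[:2]) for c,u,l in o])
        p,r=fit(oo,g);print(n,lab,np.round(p,3),r.tolist() if lab=="both" else "")
E
```

```text
H both [ 5.13062e+02 -2.24581e+02 -1.25000e-01] [[0.3, 0.3], [-0.6, 0.4], [-0.3, -0.1], [-0.0, -0.7], [-0.3, 0.1], [0.4, -0.3], [-0.4, -0.5], [0.6, -0.2]]
H top [ 5.12956e+02 -2.25098e+02 -1.21000e-01] 
H side [ 5.13100e+02 -2.23698e+02 -1.29000e-01] 
A both [401.96  192.223   0.804] [[-0.8, -0.5], [0.1, 0.4], [-0.3, -0.1], [0.1, -0.5], [0.4, -0.6], [-0.2, -0.2], [0.3, 0.0], [0.6, -0.1], [-0.1, -0.1], [0.4, 0.2]]
A top [401.076 191.857   0.811] 
A side [402.388 192.442   0.8  ] 
B both [627.279  50.409   1.125] [[-0.8, 1.3], [-0.3, -0.0], [-1.5, -0.9], [0.1, 0.3], [0.4, -0.6], [-0.1, -0.2], [-0.3, -0.2], [0.1, -0.6], [0.6, -0.2], [-0.0, -0.1]]
B top [627.588  48.855   1.153] 
B side [627.234  51.287   1.114] 
[array([584., 185.]), array([431., 308.]), array([505., 410.]), array([664., 289.]), array([597., 194.]), array([431., 312.]), array([500., 409.]), array([668., 292.])]
W both [548.039 299.964   2.052] [[-67.5, -8.3], [-0.5, 1.9], [66.8, 6.2], [-0.6, -2.3], [-29.1, 88.0], [3.1, -0.8], [23.1, -91.8], [-1.2, -0.7]]
W top [548.83  298.181   2.057] 
W side [548.489 301.17    2.048]
```

```bash
cat >> h.py <<'E'
from scipy.spatial.transform import Rotation as R
def to(*tg):
    "print shift (mm, tool axes) and turn from the present pose to each (x,y,z,psi)"
    s=read_state();M=R.from_euler('xyz',s["tool_rot"]);p=np.array(s["eef_pos"]);ps=s["tool_rot"][2]
    print("t%.1f"%s["clock"],"pose",np.round(p,1),np.round(s["tool_rot"],3),"F",np.round(s["force"],1),"w%.1f"%s["width"],"q7 %.2f"%s["qpos"][6])
    for x,y,z,q in tg:
        d=(ps-q+np.pi)%(2*np.pi)-np.pi
        print("   shift",np.round(M.inv().apply(np.array([x,y,z])-p)/1000,4),"turn %.3f"%d)
HP=(513.1,-224.4,-.125)
def hp(x,y): return body(*HP,(x,y,0))[0,:2]
E
python3 - <<'E'
from h import *
k=hp(-58,48);print("knob",k,[hp(*a) for a in((58,48),(58,-48),(-58,-48))])
print("knob centre proj top z48",proj("top",[*k,48]),"z26",proj("top",[*k,26]),"side48",proj("side",[*k,48]))
def ang(n,uv,z): d=ray(n,uv,z)[:2]-k;return np.round([*d,np.hypot(*d),np.degrees(np.arctan2(d[1],d[0]))],1)
print("dot",ang("top",(332.4,245.9),26),"tick",ang("top",(316.7,244),26))
print("bar end top",ang("top",(327.1,242.9),48),"side end",ang("side",(326.6,191.1),48),"other side end",ang("side",(311.5,189),48))
to((*k,110,0),)
t=cv2.imread("pics/t.png");s=cv2.imread("pics/s.png")
cv2.imwrite("pics/k.png",np.hstack([crop(t,310,224,32,32,12),crop(s,298,172,40,36,10.667)[:384]]))
E
```

```text
knob [ 461.5369225  -169.54337744] [array([ 576.6318519 , -184.00564651]), array([ 564.6630775 , -279.25662256]), array([ 449.5681481 , -264.79435349])]
knob centre proj top z48 [[325.77475348 239.12051332]] z26 [[324.94707171 239.4236252 ]] side48 [[317.43330739 190.32496236]]
dot [ -20.9  -23.8   31.7 -131.2] tick [-14.8  26.9  30.7 118.8]
bar end top [ -12.    -4.1   12.7 -161.3] side end [ -25.6   -1.6   25.6 -176.4] other side end [17.  -2.2 17.1 -7.4]
t0.5 pose [ 147.5 -633.   231.3] [-3.142 -0.     0.229] F [ 0.9  0.5 -0.5] w85.2 q7 -0.02
   shift [ 0.411  -0.3801  0.1213] turn 0.229
```

View pics/k.png

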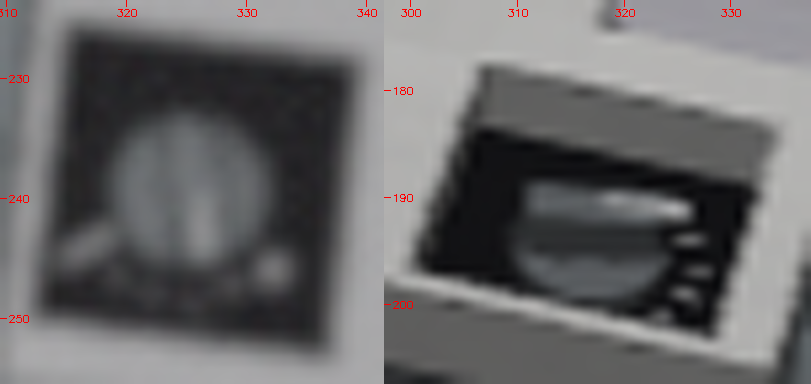

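Knob bar points at about -174° (knob about 0.74 rad), with the white end towards the near side of the well. The dot is at -132° and the long tick at +119°, which agrees with the stated 1.9 rad span. Moving above the knob.

move_arm(series=[[[0.411, -0.38, 0.1], 0.12], [[0.411, -0.38, 0.1], 0.12], [[0.411, -0.38, 0.1], 0.12], [[0.411, -0.38, 0.1], 0.12], [[0.411, -0.38, 0.1], 0.12]], claw=0.35)

```text
clock: 1.12
eef_pos: [321.3, -377.1, 176.4]
tool_rot: [3.141, -0.001, 0.109]
force: [1.3, -0.5, -0.7]
width: 30.1
```

```bash
python3 -c "
from h import *
to((461.5,-169.5,110,.105))"
```

```text
t1.1 pose [ 321.3 -377.1  176.4] [ 3.141e+00 -1.000e-03  1.090e-01] F [ 1.3 -0.5 -0.7] w30.1 q7 -0.60
   shift [ 0.1618 -0.1912  0.0664] turn 0.004
```

move_arm(series=[[[0.162, -0.191, 0.066], 0.004], [[0.162, -0.191, 0.066], 0.004], [[0.162, -0.191, 0.066], 0.004], [[0.162, -0.191, 0.066], 0.004], [[0.162, -0.191, 0.066], 0.004]])

```text
clock: 1.75
eef_pos: [464.1, -164.6, 109.6]
tool_rot: [-3.14, -0.002, 0.113]
force: [-0.2, -0.6, 0.7]
width: 30.0
```

```bash
python3 -c "
from h import *
to((461.5,-169.5,60,.105),(461.5,-169.5,36,.105))"
```

```text
t1.8 pose [ 464.1 -164.6  109.6] [-3.14e+00 -2.00e-03  1.13e-01] F [-0.2 -0.6  0.7] w30.0 q7 -1.07
   shift [-0.0032  0.0046  0.0496] turn 0.008
   shift [-0.0033  0.0047  0.0736] turn 0.008
```

move_arm(series=[[[-0.003, 0.005, 0.03], 0.008], [[-0.003, 0.005, 0.05], 0.008], [[-0.003, 0.005, 0.06], 0.008], [[-0.003, 0.005, 0.074], 0.008], [[-0.003, 0.005, 0.074], 0.008]])

```text
clock: 2.38
eef_pos: [461.3, -170.0, 35.0]
tool_rot: [-3.14, -0.001, 0.104]
force: [-0.7, 0.4, -0.6]
width: 29.7
```

```bash
python3 -c "
from h import *
to((461.5,-169.5,36,.105))
a=avg('top',3);b=avg('side',3)
cv2.imwrite('pics/k2.png',np.hstack([crop(a,300,215,50,50,8),crop(b,293,165,50,50,8)]))"
```

```text
t2.4 pose [ 461.3 -170.    35. ] [-3.14e+00 -1.00e-03  1.04e-01] F [-0.7  0.4 -0.6] w29.7 q7 -1.05
   shift [ 0.0002 -0.0005 -0.001 ] turn -0.001
```

View pics/k2.png

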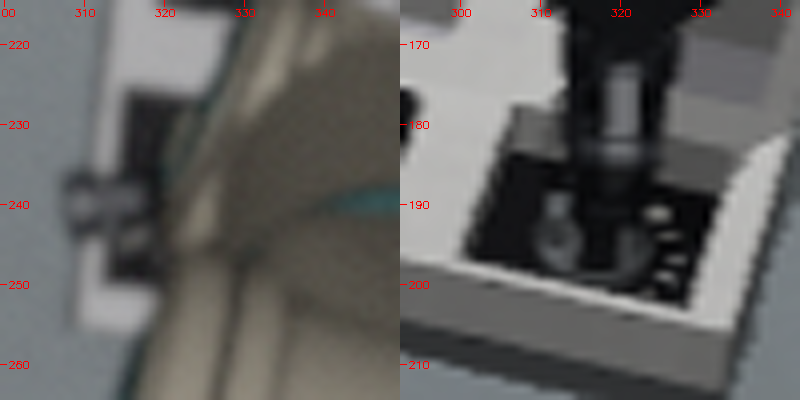

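The side view shows the fingers straddling the bar inside the well at (318,192). Closing.

move_arm(series=[[[0, 0, 0], 0], [[0, 0, 0], 0], [[0, 0, 0], 0], [[0, 0, 0], 0]], claw=0)

```text
clock: 3.18
eef_pos: [462.4, -169.9, 36.6]
tool_rot: [-3.141, -0.003, 0.105]
force: [-1.4, 0.4, 5.8]
width: 10.3
```

move_arm(series=[[[0, 0, 0], -0.15], [[0, 0, 0], -0.3], [[0, 0, 0], -0.45], [[0, 0, 0], -0.6], [[0, 0, 0], -0.65]])

```text
clock: 3.8
eef_pos: [462.2, -169.6, 36.6]
tool_rot: [3.141, -0.003, 0.756]
force: [-0.1, 0.6, 1.8]
width: 10.1
```

```bash
python3 -c "
from h import *
to((461.5,-169.5,36,.84))
print(np.round(read_state()['torque'],2))"
```

```text
t3.8 pose [ 462.2 -169.6   36.6] [ 3.141e+00 -3.000e-03  7.560e-01] F [-0.1  0.6  1.8] w10.1 q7 -0.67
   shift [-0.0005 -0.0006  0.0006] turn -0.084
[ 0.34  0.11 -0.07]
```

move_arm(series=[[[0, 0, 0], -0.06], [[0, 0, 0], -0.12], [[0, 0, 0], -0.15], [[0, 0, 0], -0.15]])

```text
clock: 4.3
eef_pos: [462.2, -169.6, 36.7]
tool_rot: [3.141, -0.003, 0.904]
force: [0.3, 2.7, 2.6]
width: 10.1
```

```bash
python3 -c "
from h import *
to((461.5,-169.5,36,.84))
print(np.round(read_state()['torque'],2))"
```

```text
t4.3 pose [ 462.2 -169.6   36.7] [ 3.141e+00 -3.000e-03  9.040e-01] F [0.3 2.7 2.6] w10.1 q7 -0.59
   shift [-0.0004 -0.0006  0.0007] turn 0.064
[ 0.45  0.04 -1.21]
```

Torque about z rose to -1.2 N m, so the knob is against its stop. Releasing and lifting.

move_arm(series=[[[0, 0, 0], 0.02], [[0, 0, 0], 0.02], [[0, 0, 0], 0.02]], claw=0.35)

```text
clock: 4.68
eef_pos: [462.4, -169.6, 36.7]
tool_rot: [3.14, -0.003, 0.885]
force: [-0.4, 0.1, -0.4]
width: 30.3
```

move_arm(series=[[[0, 0, -0.03], 0], [[0, 0, -0.09], 0], [[0, 0, -0.1], 0.15], [[0, 0, -0.1], 0.3], [[0, 0, -0.1], 0.45]])

```text
clock: 5.3
eef_pos: [462.2, -169.8, 137.1]
tool_rot: [3.141, -0.004, 0.431]
force: [-0.5, 0.8, -0.4]
width: 29.9
```

```bash
python3 -c "
from h import *
to((576.6,-184,130,-.125))
b=avg('side',3)
cv2.imwrite('pics/k3.png',crop(b,250,142,95,70,7))"
```

```text
t5.3 pose [ 462.2 -169.8  137.1] [ 3.141 -0.004  0.431] F [-0.5  0.8 -0.4] w29.9 q7 -0.88
   shift [0.0979 0.0607 0.0075] turn 0.556
```

View pics/k3.png

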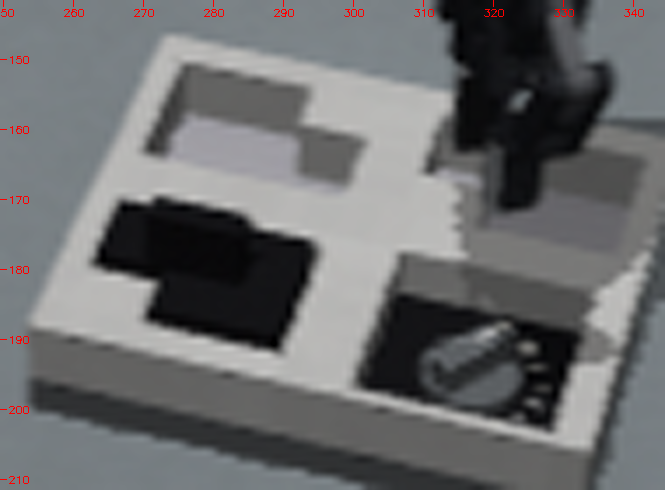

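The pointer now aims at the dot (pointer end (322,189), dot (325,191)), so the knob is off. Next, the filler.

move_arm(series=[[[0.049, 0.03, 0.004], 0.18], [[0.098, 0.061, 0.007], 0.36], [[0.098, 0.061, 0.007], 0.54], [[0.098, 0.061, 0.007], 0.556], [[0.098, 0.061, 0.007], 0.556]], claw=0.45)

```text
clock: 6.08
eef_pos: [575.9, -183.2, 129.8]
tool_rot: [-3.14, -0.002, -0.114]
force: [0.4, -0.1, 1.0]
width: 38.8
```

```bash
python3 -c "
from h import *
to((576.6,-184,61,-.125))"
```

```text
t6.1 pose [ 575.9 -183.2  129.8] [-3.14e+00 -2.00e-03 -1.14e-01] F [ 0.4 -0.1  1. ] w38.8 q7 -1.31
   shift [0.0007 0.0009 0.0688] turn 0.011
```

move_arm(series=[[[0.001, 0.001, 0.03], 0.011], [[0.001, 0.001, 0.05], 0.011], [[0.001, 0.001, 0.065], 0.011], [[0.001, 0.001, 0.069], 0.011], [[0.001, 0.001, 0.069], 0.011]])

```text
clock: 6.7
eef_pos: [576.9, -184.3, 61.0]
tool_rot: [-3.14, -0.002, -0.124]
force: [-0.7, -1.0, -0.3]
width: 38.6
```

move_arm(series=[[[0, 0, 0], 0], [[0, 0, 0], 0], [[0, 0, 0], 0], [[0, 0, 0], 0], [[0, 0, 0], 0]], claw=0)

```text
clock: 7.32
eef_pos: [577.6, -184.5, 61.9]
tool_rot: [-3.14, -0.004, -0.124]
force: [-0.1, 0.0, 5.4]
width: 10.9
```

move_arm(series=[[[0, 0, -0.01], 0], [[0, 0, -0.03], 0], [[0, 0, -0.05], 0], [[0, 0, -0.07], 0], [[0, 0, -0.09], 0]])

```text
clock: 7.95
eef_pos: [576.9, -184.5, 152.8]
tool_rot: [-3.14, -0.003, -0.124]
force: [0.4, -0.5, -0.6]
width: 10.8
```

```bash
python3 -c "
from h import *
to((548,300,160,.918))"
```

```text
t8.0 pose [ 576.9 -184.5  152.8] [-3.14e+00 -3.00e-03 -1.24e-01] F [ 0.4 -0.5 -0.6] w10.8 q7 -1.32
   shift [-0.0886 -0.4772 -0.0066] turn -1.042
```

move_arm(series=[[[-0.089, -0.477, -0.007], -1.04], [[-0.089, -0.477, -0.007], -1.04], [[-0.089, -0.477, -0.007], -1.04], [[-0.089, -0.477, -0.007], -1.04], [[-0.089, -0.477, -0.007], -1.04]])

```text
clock: 8.57
eef_pos: [557.8, 129.0, 157.8]
tool_rot: [3.14, -0.003, 0.819]
force: [1.3, 1.0, -1.8]
width: 10.7
```

```bash
python3 -c "
from h import *
to((548,300,160,.918))"
```

```text
t8.6 pose [557.8 129.  157.8] [ 3.14e+00 -3.00e-03  8.19e-01] F [ 1.3  1.  -1.8] w10.7 q7 -1.11
   shift [ 0.1183 -0.1239 -0.002 ] turn -0.099
```

move_arm(series=[[[0.118, -0.124, 0], -0.1], [[0.118, -0.124, 0], -0.1], [[0.118, -0.124, 0], -0.1], [[0.118, -0.124, 0.03], -0.1], [[0.118, -0.124, 0.06], -0.1]])

```text
clock: 9.2
eef_pos: [547.7, 300.9, 97.7]
tool_rot: [3.139, -0.004, 0.921]
force: [0.4, -0.3, -1.5]
width: 10.9
```

```bash
python3 -c "
from h import *
to((548,300,46.5,.918))"
```

```text
t9.2 pose [547.7 300.9  97.7] [ 3.139 -0.004  0.921] F [ 0.4 -0.3 -1.5] w10.9 q7 -1.30
   shift [-0.0007  0.0006  0.0512] turn 0.003
```

move_arm(series=[[[0, 0, 0.02], 0], [[0, 0, 0.035], 0], [[0, 0, 0.045], 0], [[0, 0, 0.051], 0], [[0, 0, 0.051], 0]])

```text
clock: 9.82
eef_pos: [548.2, 300.9, 46.8]
tool_rot: [3.138, -0.004, 0.921]
force: [0.5, -0.1, -1.1]
width: 11.0
```

```bash
python3 -c "
from h import *
to((548,300,46.5,.918))
a=avg('top',3);b=avg('side',3)
cv2.imwrite('pics/f.png',np.hstack([crop(a,140,170,80,85,5),crop(b,195,290,80,85,5)])[:, :800])"
```

```text
t9.8 pose [548.2 300.9  46.8] [ 3.138 -0.004  0.921] F [ 0.5 -0.1 -1.1] w11.0 q7 -1.31
   shift [-0.0008  0.0004  0.0003] turn 0.003
```

View pics/f.png

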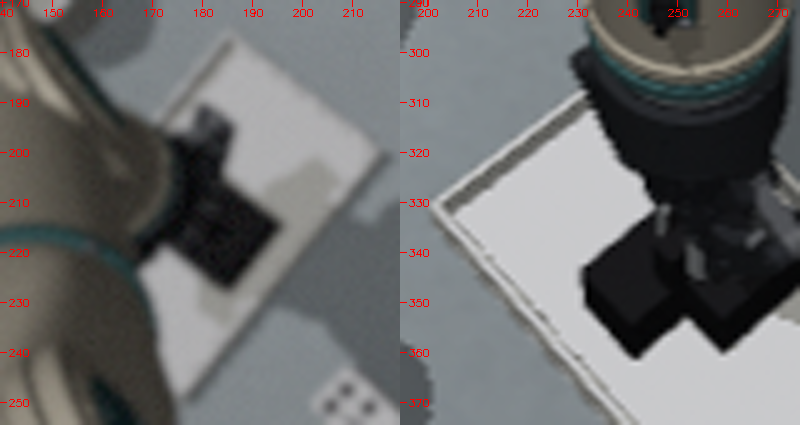

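The filler hangs inside the tray (top view, about (185,215)), just above the floor. Lowering, then release.

move_arm(series=[[[0, 0, 0.0008], 0], [[0, 0, 0.0015], 0], [[0, 0, 0.0015], 0]])

```text
clock: 10.5
eef_pos: [548.3, 301.1, 46.0]
tool_rot: [3.138, -0.004, 0.921]
force: [0.5, -0.5, 4.0]
width: 10.4
```

move_arm(series=[[[0, 0, 0], 0], [[0, 0, 0], 0], [[0, 0, 0], 0]], claw=0.45)

```text
clock: 10.88
eef_pos: [548.3, 301.1, 45.9]
tool_rot: [3.138, -0.004, 0.921]
force: [-0.2, -0.7, -0.2]
width: 38.5
```

move_arm(series=[[[0, 0, -0.03], 0], [[0, 0, -0.08], 0], [[0, 0, -0.1], 0], [[0, 0, -0.1], 0]])

```text
clock: 11.38
eef_pos: [548.8, 301.6, 147.6]
tool_rot: [3.137, -0.008, 0.921]
force: [0.2, 0.4, -0.5]
width: 38.7
```

```bash
python3 -c "
from h import *
to((402,192.2,120,.804))"
```

```text
t11.4 pose [548.8 301.6 147.6] [ 3.137 -0.008  0.921] F [ 0.2  0.4 -0.5] w38.7 q7 -1.29
   shift [-0.1761 -0.0508  0.026 ] turn 0.117
```

```bash
python3 -c "
from h import *
a=avg('top',2);b=avg('side',2);t=cv2.imread('pics/t.png');s=cv2.imread('pics/s.png')
for n,i,j,(x,y,w,h) in(('A top',a,t,(196,236,40,42)),('B top',a,t,(240,170,40,40)),('A side',b,s,(300,285,56,40)),('B side',b,s,(220,228,56,40))):
    print(n,np.abs(i[y:y+h,x:x+w].astype(float)-j[y:y+h,x:x+w]).mean())"
```

```text
A top 11.273015873015874
B top 6.286875
A side 17.80684523809524
B side 45.24494047619048
```

move_arm(series=[[[-0.088, -0.025, 0.013], 0.06], [[-0.176, -0.051, 0.026], 0.117], [[-0.176, -0.051, 0.026], 0.117], [[-0.176, -0.051, 0.026], 0.117], [[-0.176, -0.051, 0.026], 0.117]])

```text
clock: 12.2
eef_pos: [400.4, 191.6, 117.6]
tool_rot: [3.14, -0.003, 0.804]
force: [0.9, 1.5, -0.6]
width: 38.7
```

```bash
python3 -c "
from h import *
to((402,192.2,41,.804))"
```

```text
t12.2 pose [400.4 191.6 117.6] [ 3.14e+00 -3.00e-03  8.04e-01] F [ 0.9  1.5 -0.6] w38.7 q7 -1.38
   shift [0.0013 0.0005 0.0766] turn 0.000
```

```bash
python3 -c "
from h import *
a=avg('top',2);b=avg('side',2)
cv2.imwrite('pics/g.png',np.hstack([crop(a,190,165,100,130,4),crop(b,215,222,140,130,4)])[:,:800]); to()"
```

```text
t12.4 pose [401.1 192.1 117.8] [ 3.139e+00 -3.000e-03  8.040e-01] F [0.8 0.5 0.8] w38.1 q7 -1.38
```

View pics/g.png

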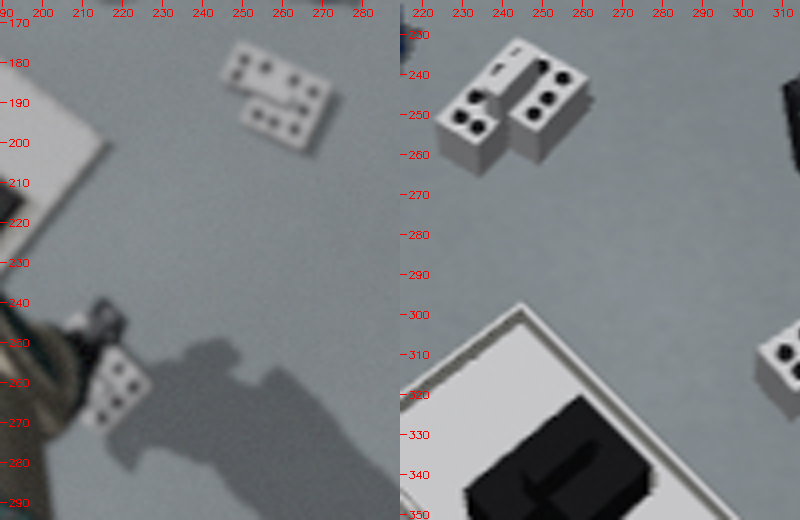

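The filler stands upright in the tray (side view, about (255,335)). Block B is unmoved at (240,245), and block A's left corner is still at (304,308) in the side view. Grasping A.

move_arm(series=[[[0.001, 0, 0.03], 0], [[0.001, 0, 0.055], 0], [[0.001, 0, 0.07], 0], [[0.001, 0, 0.077], 0], [[0.001, 0, 0.077], 0]])

```text
clock: 13.02
eef_pos: [402.5, 193.3, 40.2]
tool_rot: [3.14, -0.003, 0.805]
force: [-0.2, -0.4, -0.3]
width: 38.7
```

move_arm(series=[[[0, 0, 0], 0], [[0, 0, 0], 0], [[0, 0, 0], 0], [[0, 0, 0], 0], [[0, 0, 0], 0]], claw=0)

```text
clock: 13.65
eef_pos: [403.1, 193.6, 40.6]
tool_rot: [3.14, -0.005, 0.805]
force: [1.8, 0.0, 2.5]
width: 10.7
```

move_arm(series=[[[0, 0, -0.01], 0], [[0, 0, -0.04], 0], [[0, 0, -0.08], 0], [[0, 0, -0.12], 0], [[0, 0, -0.12], 0]])

```text
clock: 14.28
eef_pos: [403.6, 193.9, 163.0]
tool_rot: [3.138, -0.009, 0.805]
force: [0.5, 0.6, -1.4]
width: 10.7
```

```bash
python3 -c "
from h import *
to((449.6,-264.8,160,-.125))"
```

```text
t14.3 pose [403.6 193.9 163. ] [ 3.138 -0.009  0.805] F [ 0.5  0.6 -1.4] w10.7 q7 -1.53
   shift [-0.2987  0.3511  0.0015] turn 0.930
```

move_arm(series=[[[-0.297, 0.351, 0.0], 0.93], [[-0.297, 0.351, 0.0], 0.93], [[-0.297, 0.351, 0.0], 0.93], [[-0.297, 0.351, 0.0], 0.93], [[-0.297, 0.351, 0.0], 0.93]])

```text
clock: 14.9
eef_pos: [434.0, -119.1, 160.2]
tool_rot: [-3.136, -0.006, -0.131]
force: [1.9, 0.7, -2.3]
width: 10.9
```

```bash
python3 -c "
from h import *
to((451.4,-265,130,-.125))"
```

```text
t14.9 pose [ 434.  -119.1  160.2] [-3.136 -0.006 -0.131] F [ 1.9  0.7 -2.3] w10.9 q7 -1.53
   shift [0.0361 0.1426 0.0296] turn -0.006
```

move_arm(series=[[[0.018, 0.06, 0.0], -0.006], [[0.036, 0.12, 0.01], -0.006], [[0.036, 0.143, 0.03], -0.006], [[0.036, 0.143, 0.03], -0.006], [[0.036, 0.143, 0.03], -0.006]])

```text
clock: 15.52
eef_pos: [450.5, -263.7, 128.8]
tool_rot: [-3.134, -0.004, -0.124]
force: [0.1, 0.7, -1.1]
width: 10.9
```

```bash
python3 -c "
from h import *
to((451.4,-265,100,-.125))
a=avg('top',3);b=avg('side',3);to((451.4,-265,100,-.125))
cv2.imwrite('pics/p1.png',np.hstack([crop(a,335,215,50,60,8),crop(b,298,130,50,60,8)])[:,:800])"
```

```text
t15.5 pose [ 450.5 -263.7  128.8] [-3.134 -0.004 -0.124] F [ 0.1  0.7 -1.1] w10.9 q7 -1.27
   shift [0.0009 0.0014 0.0288] turn 0.001
t15.8 pose [ 451.7 -264.6  130.1] [-3.136 -0.007 -0.123] F [-0.5 -1.  -2.1] w10.6 q7 -1.27
   shift [-0.0004  0.0006  0.03  ] turn 0.002
```

View pics/p1.png

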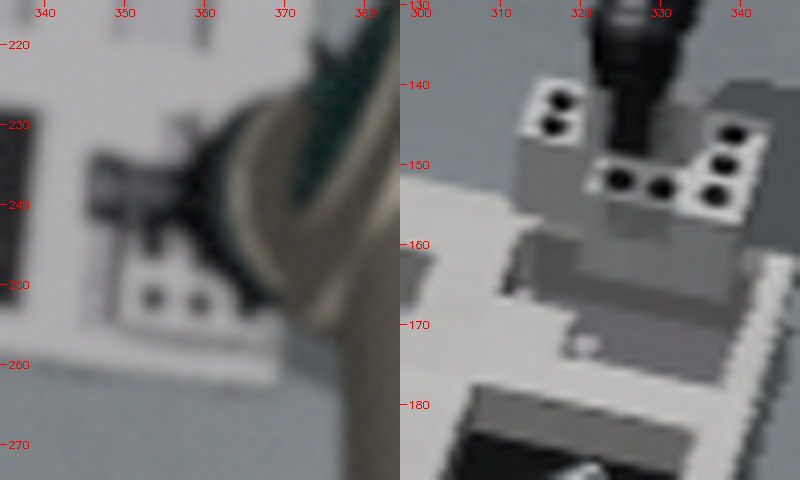

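```bash
python3 -c "
from h import *
L=[(-42,29,125.3),(42,-29,125.3),(42,5,125.3),(12,29,125.3),(-42,-29,125.3)]
U=[(340.3,157.3),(315,139.3),(312.5,146.4),(320,153),(343.5,144.5)]
p,r=fit([('side',np.array(u),l) for u,l in zip(U,L)],(450,-265,-.12));print(np.round(p,3),r.tolist())
to((449.6,-264.8,66,-.125))"
```

```text
[ 4.50708e+02 -2.63498e+02 -1.15000e-01] [[-0.3, 0.1], [-0.2, -0.4], [-0.4, -0.2], [0.7, 0.6], [0.3, -0.0]]
t15.8 pose [ 451.7 -264.6  130.1] [-3.136 -0.007 -0.123] F [-0.5 -1.  -2.1] w10.6 q7 -1.27
   shift [-0.0025  0.0008  0.064 ] turn 0.002
```

move_arm(series=[[[-0.001, 0.0, 0.02], 0.005], [[-0.001, 0.0, 0.034], 0.005], [[-0.001, 0.0, 0.038], 0.005], [[-0.001, 0.0, 0.042], 0.005], [[-0.001, 0.0, 0.045], 0.005]])

```text
clock: 16.45
eef_pos: [451.2, -264.4, 85.1]
tool_rot: [-3.136, -0.007, -0.128]
force: [-0.1, 0.6, -2.6]
width: 11.0
```

Already below deck level with no contact force; continuing.

move_arm(series=[[[0, 0, 0.006], 0], [[0, 0, 0.012], 0], [[0, 0, 0.018], 0], [[0, 0, 0.022], 0], [[0, 0, 0.0235], 0]])

```text
clock: 17.08
eef_pos: [451.3, -264.3, 61.3]
tool_rot: [-3.136, -0.007, -0.128]
force: [-0.9, 0.8, -1.7]
width: 10.7
```

move_arm(series=[[[0, 0, 0.0005], 0], [[0, 0, 0.001], 0], [[0, 0, 0.0013], 0]])

```text
clock: 17.45
eef_pos: [451.5, -264.2, 60.6]
tool_rot: [-3.136, -0.007, -0.128]
force: [-0.8, 1.8, 7.3]
width: 10.7
```

move_arm(series=[[[0, 0, 0], 0], [[0, 0, 0], 0], [[0, 0, 0], 0]], claw=0.45)

```text
clock: 17.82
eef_pos: [451.6, -264.3, 60.6]
tool_rot: [-3.136, -0.007, -0.128]
force: [1.2, -0.2, -0.1]
width: 38.5
```

move_arm(series=[[[0, 0, -0.03], 0], [[0, 0, -0.08], 0], [[0, 0, -0.1], 0], [[0, 0, -0.1], 0]])

```text
clock: 18.32
eef_pos: [451.8, -265.3, 162.0]
tool_rot: [-3.138, -0.011, -0.128]
force: [0.1, -0.5, 0.3]
width: 38.8
```

```bash
python3 -c "
from h import *
to((627.3,50.4,150,1.125))"
```

```text
t18.3 pose [ 451.8 -265.3  162. ] [-3.138 -0.011 -0.128] F [ 0.1 -0.5  0.3] w38.8 q7 -1.27
   shift [ 0.1336 -0.3355  0.0148] turn -1.253
```

Block A is at floor height (TCP 60.6, 7 N contact) and released. Now block B.

move_arm(series=[[[0.134, -0.335, 0.015], -1.25], [[0.134, -0.335, 0.015], -1.25], [[0.134, -0.335, 0.015], -1.25], [[0.134, -0.335, 0.015], -1.25], [[0.134, -0.335, 0.015], -1.25]])

```text
clock: 18.95
eef_pos: [603.9, 9.3, 149.5]
tool_rot: [3.137, -0.007, 0.816]
force: [1.3, -0.1, -0.3]
width: 38.7
```

```bash
python3 -c "
from h import *
to((627.3,50.4,120,1.125))"
```

```text
t18.9 pose [603.9   9.3 149.5] [ 3.137 -0.007  0.816] F [ 1.3 -0.1 -0.3] w38.7 q7 -1.06
   shift [ 0.0458 -0.0112  0.0298] turn -0.309
```

move_arm(series=[[[0.046, -0.011, 0.015], -0.17], [[0.046, -0.011, 0.03], -0.31], [[0.046, -0.011, 0.03], -0.31], [[0.046, -0.011, 0.03], -0.31]])

```text
clock: 19.45
eef_pos: [627.2, 49.3, 119.3]
tool_rot: [3.136, -0.005, 1.122]
force: [0.6, -0.8, -0.1]
width: 38.5
```

```bash
python3 -c "
from h import *
a=avg('top',2);b=avg('side',2)
cv2.imwrite('pics/q.png',np.vstack([np.hstack([crop(a,240,165,50,45,7),crop(b,218,220,50,45,7)]),crop(b,255,142,100,38,7)])[:600])
to((627.3,50.4,41,1.125))"
```

```text
t19.6 pose [627.9  49.8 120.5] [ 3.134 -0.006  1.124] F [-0.2 -1.   0.3] w38.3 q7 -0.88
   shift [-0.0001 -0.0014  0.0795] turn -0.001
```

View pics/q.png

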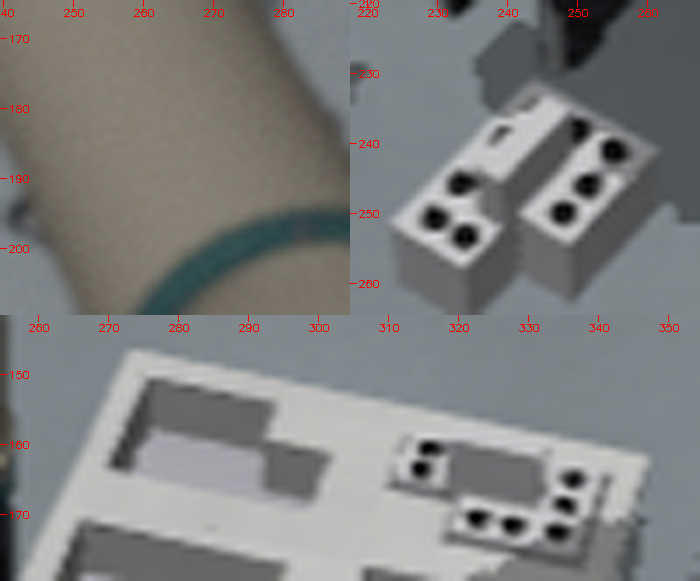

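Block A sits level in pocket 2 (side, about (330,164)). B is still at (240,245). Descending on B.

move_arm(series=[[[0, -0.001, 0.03], 0], [[0, -0.001, 0.055], 0], [[0, -0.001, 0.07], 0], [[0, -0.001, 0.079], 0], [[0, -0.001, 0.079], 0]])

```text
clock: 20.27
eef_pos: [627.7, 50.4, 41.4]
tool_rot: [3.135, -0.006, 1.124]
force: [-0.4, 0.0, 0.7]
width: 38.5
```

move_arm(series=[[[0, 0, 0], 0], [[0, 0, 0], 0], [[0, 0, 0], 0], [[0, 0, 0], 0], [[0, 0, 0], 0]], claw=0)

```text
clock: 20.9
eef_pos: [628.5, 50.5, 42.3]
tool_rot: [3.133, -0.007, 1.123]
force: [-0.7, -1.1, 5.8]
width: 10.6
```

move_arm(series=[[[0, 0, -0.01], 0], [[0, 0, -0.04], 0], [[0, 0, -0.08], 0], [[0, 0, -0.11], 0], [[0, 0, -0.11], 0]])

```text
clock: 21.52
eef_pos: [628.7, 50.5, 154.6]
tool_rot: [3.129, -0.009, 1.123]
force: [-0.2, 0.9, -3.2]
width: 11.1
```

```bash
python3 -c "
from h import *
to((576.6,-184,140,-.125))"
```

```text
t21.5 pose [628.7  50.5 154.6] [ 3.129 -0.009  1.123] F [-0.2  0.9 -3.2] w11.1 q7 -0.87
   shift [-0.2341  0.0543  0.0131] turn 1.248
```

move_arm(series=[[[-0.06, 0.014, 0.0], 0.18], [[-0.12, 0.028, 0.0], 0.36], [[-0.18, 0.042, 0.0], 0.54], [[-0.234, 0.055, 0.0], 0.72], [[-0.234, 0.055, 0.0], 0.9]])

```text
clock: 22.15
eef_pos: [572.9, -192.4, 150.7]
tool_rot: [3.138, -0.009, 0.207]
force: [0.2, 1.9, -3.8]
width: 10.5
```

```bash
python3 -c "
from h import *
to((576.6,-184,130,-.125))"
```

```text
t22.1 pose [ 572.9 -192.4  150.7] [ 3.138 -0.009  0.207] F [ 0.2  1.9 -3.8] w10.5 q7 -1.21
   shift [ 0.0051 -0.0076  0.0208] turn 0.332
```

move_arm(series=[[[0.006, -0.0075, 0.01], 0.17], [[0.006, -0.0075, 0.02], 0.332], [[0.006, -0.0075, 0.02], 0.332], [[0.006, -0.0075, 0.02], 0.332], [[0.006, -0.0075, 0.02], 0.332]])

```text
clock: 22.78
eef_pos: [577.5, -184.0, 130.8]
tool_rot: [-3.142, -0.01, -0.124]
force: [-0.1, 0.0, -3.6]
width: 10.5
```

```bash
python3 -c "
from h import *
b=avg('side',3);to((577.2,-184.1,85,-.125))
cv2.imwrite('pics/p2.png',crop(b,245,135,80,64,8))"
```

```text
t22.9 pose [ 577.6 -184.1  131.1] [ 3.142 -0.01  -0.125] F [ 0.3 -0.1 -3.7] w10.8 q7 -1.48
   shift [-0.0008  0.0001  0.0461] turn 0.000
```

View pics/p2.png

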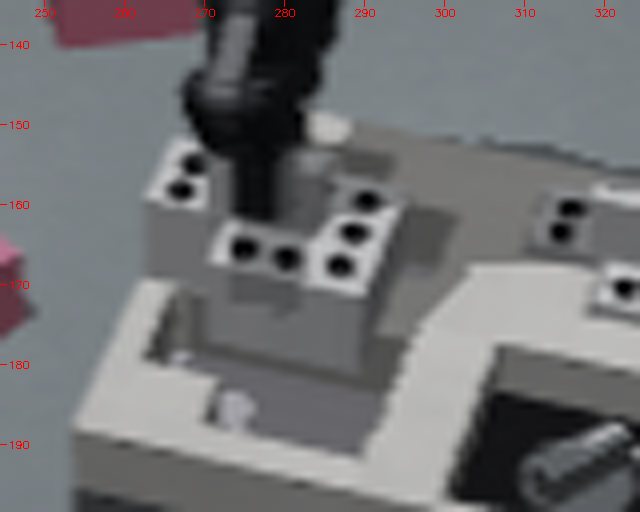

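```bash
python3 -c "
from h import *
L=[(-42,29,125),(12,29,125),(42,5,125),(42,-29,125),(-42,-29,125)]
U=[(289.75,171.1),(270.5,167.3),(262.9,159.9),(267,151.8),(295.1,160.5)]
p,r=fit([('side',np.array(u),l) for u,l in zip(U,L)],(577,-185,-.12));print(np.round(p,3),r.tolist())
print(body(513.1,-223.7,-.129,(58,48,0)))"
```

```text
[ 5.76947e+02 -1.81102e+02 -1.54000e-01] [[-0.1, 1.1], [-0.2, 0.3], [-0.1, -0.3], [-0.2, 0.1], [0.8, -2.0]]
[[ 576.79292063 -183.56009639    0.        ]]
```

move_arm(series=[[[-0.0005, 0.0003, 0.02], 0], [[-0.0005, 0.0003, 0.034], 0], [[-0.0005, 0.0003, 0.039], 0], [[-0.0005, 0.0003, 0.042], 0], [[-0.0005, 0.0003, 0.045], 0]])

```text
clock: 23.55
eef_pos: [577.9, -184.4, 86.3]
tool_rot: [3.141, -0.011, -0.125]
force: [0.1, 0.5, -4.0]
width: 11.1
```

Entered the pocket (underside about 44 mm, no contact force); continuing. Seated TCP is expected at about 62.

move_arm(series=[[[0, 0, 0.006], 0], [[0, 0, 0.012], 0], [[0, 0, 0.017], 0], [[0, 0, 0.021], 0], [[0, 0, 0.023], 0]])

```text
clock: 24.18
eef_pos: [578.1, -184.4, 63.0]
tool_rot: [3.141, -0.011, -0.125]
force: [0.2, -0.3, -3.6]
width: 10.6
```

move_arm(series=[[[0, 0, 0.0006], 0], [[0, 0, 0.0012], 0], [[0, 0, 0.0016], 0]])

```text
clock: 24.55
eef_pos: [578.3, -184.3, 62.3]
tool_rot: [3.141, -0.011, -0.125]
force: [-1.2, 2.0, 7.3]
width: 11.1
```

move_arm(series=[[[0, 0, 0], 0], [[0, 0, 0], 0], [[0, 0, 0], 0]], claw=0.45)

```text
clock: 24.92
eef_pos: [578.5, -184.4, 62.4]
tool_rot: [3.141, -0.012, -0.125]
force: [-0.1, -0.0, 0.4]
width: 38.4
```

move_arm(series=[[[0, 0, -0.03], 0], [[0, 0, -0.07], 0], [[0, 0, -0.07], 0], [[0, 0, -0.07], 0]])

```text
clock: 25.42
eef_pos: [577.3, -184.3, 132.1]
tool_rot: [3.141, -0.011, -0.125]
force: [-0.9, -0.9, 0.8]
width: 38.5
```

```bash
python3 -c "
from h import *
to((462.2,-169.7,132,.86))"
```

```text
t25.4 pose [ 577.3 -184.3  132.1] [ 3.141 -0.011 -0.125] F [-0.9 -0.9  0.8] w38.5 q7 -1.48
   shift [-0.116  -0.0002 -0.0012] turn -0.985
```

move_arm(series=[[[-0.055, 0, 0], -0.18], [[-0.115, 0, 0], -0.36], [[-0.115, 0, 0], -0.54], [[-0.115, 0, 0], -0.72], [[-0.115, 0, 0], -0.9]], claw=0.35)

```text
clock: 26.05
eef_pos: [462.3, -169.7, 129.8]
tool_rot: [3.135, -0.006, 0.781]
force: [0.3, -0.5, -0.3]
width: 30.1
```

```bash
python3 -c "
from h import *
to((462,-169.7,36,.85))"
```

```text
t26.1 pose [ 462.3 -169.7  129.8] [ 3.135 -0.006  0.781] F [ 0.3 -0.5 -0.3] w30.1 q7 -0.82
   shift [-0.0008 -0.0009  0.0937] turn -0.069
```

move_arm(series=[[[0, 0, 0.04], -0.069], [[-0.001, -0.001, 0.07], -0.069], [[-0.001, -0.001, 0.085], -0.069], [[-0.001, -0.001, 0.093], -0.069], [[-0.001, -0.001, 0.093], -0.069]])

```text
clock: 26.68
eef_pos: [461.8, -169.6, 36.6]
tool_rot: [3.135, -0.005, 0.851]
force: [-1.2, -0.4, 0.4]
width: 29.8
```

move_arm(series=[[[0, 0, 0], 0], [[0, 0, 0], 0], [[0, 0, 0], 0], [[0, 0, 0], 0]], claw=0)

```text
clock: 27.18
eef_pos: [462.3, -169.6, 37.5]
tool_rot: [3.133, -0.006, 0.85]
force: [-0.6, 0.6, 6.5]
width: 10.0
```

```bash
python3 -c "
from h import *
to((462,-169.7,36,-1.06));print(read_state()['torque'])"
```

```text
t27.2 pose [ 462.3 -169.6   37.5] [ 3.133 -0.006  0.85 ] F [-0.6  0.6  6.5] w10.0 q7 -0.85
   shift [-0.0003 -0.0001  0.0015] turn 1.910
[ 0.32511261  0.2538473  -0.35849083]
```

move_arm(series=[[[0, 0, 0], 0.17], [[0, 0, 0], 0.34], [[0, 0, 0], 0.51], [[0, 0, 0], 0.68], [[0, 0, 0], 0.85]])

```text
clock: 27.8
eef_pos: [462.4, -170.0, 37.6]
tool_rot: [3.14, -0.011, -0.005]
force: [0.4, -0.0, -4.2]
width: 10.4
```

move_arm(series=[[[0, 0, 0], 0.17], [[0, 0, 0], 0.34], [[0, 0, 0], 0.51], [[0, 0, 0], 0.68], [[0, 0, 0], 0.8]])

```text
clock: 28.42
eef_pos: [462.2, -170.4, 37.6]
tool_rot: [-3.135, -0.008, -0.809]
force: [-0.4, -0.4, -3.4]
width: 9.8
```

```bash
python3 -c "
from h import *
to((462,-169.7,36,-1.06));print(read_state()['torque'])"
```

```text
t28.4 pose [ 462.2 -170.4   37.6] [-3.135 -0.008 -0.809] F [-0.4 -0.4 -3.4] w9.8 q7 -1.82
   shift [-0.0006 -0.0003  0.0016] turn 0.251
[-0.31962428  0.23743753  0.08122706]
```

move_arm(series=[[[0, 0, 0], 0.1], [[0, 0, 0], 0.2], [[0, 0, 0], 0.251], [[0, 0, 0], 0.251]])

```text
clock: 28.92
eef_pos: [462.1, -170.5, 37.6]
tool_rot: [-3.134, -0.007, -1.06]
force: [-0.8, -0.7, -2.0]
width: 9.9
```

move_arm(series=[[[0, 0, 0], 0], [[0, 0, 0], 0], [[0, 0, 0], 0]], claw=0.35)

```text
clock: 29.3
eef_pos: [462.3, -170.4, 37.8]
tool_rot: [-3.133, -0.007, -1.059]
force: [-0.6, 0.1, -0.1]
width: 29.8
```

move_arm(series=[[[0, 0, -0.03], 0], [[0, 0, -0.09], 0], [[0.06, 0.08, -0.12], 0], [[0.06, 0.14, -0.12], 0], [[0.06, 0.18, -0.12], 0]])

```text
clock: 29.92
eef_pos: [341.3, -306.6, 157.0]
tool_rot: [-3.133, -0.01, -1.058]
force: [0.6, -1.3, 1.1]
width: 30.3
```

```bash
python3 -c "
from h import *
to()
a=avg('top',4);b=avg('side',4);cv2.imwrite('pics/t2.png',a);cv2.imwrite('pics/s2.png',b)
cv2.imwrite('pics/k4.png',np.vstack([np.hstack([crop(a,310,222,32,34,12)[:400],crop(b,298,170,40,40,10)]),cv2.resize(crop(b,250,142,110,30,7.1),None,fx=1,fy=1)[:, :784]])[:600])" || true
```

```text
t29.9 pose [ 341.3 -306.6  157. ] [-3.133 -0.01  -1.058] F [ 0.6 -1.3  1.1] w30.3 q7 -1.68Traceback (most recent call last):
  File "<string>", line 5, in <module>
    cv2.imwrite('pics/k4.png',np.vstack([np.hstack([crop(a,310,222,32,34,12)[:400],crop(b,298,170,40,40,10)]),cv2.resize(crop(b,250,142,110,30,7.1),None,fx=1,fy=1)[:, :784]])[:600])
                              ~~~~~~~~~^^^^^^^^^^^^^^^^^^^^^^^^^^^^^^^^^^^^^^^^^^^^^^^^^^^^^^^^^^^^^^^^^^^^^^^^^^^^^^^^^^^^^^^^^^^^^^^^^^^^^^^^^^^^^^^^^^^^^^^^^^^^^^^^^^^^^^^
    return _nx.concatenate(arrs, 0, dtype=dtype, casting=casting)
           ~~~~~~~~~~~~~~~^^^^^^^^^^^^^^^^^^^^^^^^^^^^^^^^^^^^^^^
ValueError: all the input array dimensions except for the concatenation axis must match exactly, but along dimension 1, the array at index 0 has size 784 and the array at index 1 has size 781
```

```bash
python3 -c "
from h import *
a=cv2.imread('pics/t2.png');b=cv2.imread('pics/s2.png')
c=np.zeros((590,800,3),np.uint8)
for q,X,Y in((crop(a,310,222,32,34,11.5),0,0),(crop(b,298,170,40,38,10),390,0),(crop(b,250,142,110,27,7.2),0,391)): c[Y:Y+q.shape[0],X:X+q.shape[1]]=q[:590-Y,:800-X]
cv2.imwrite('pics/k4.png',c)"
```

```text
(no output)
```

View pics/k4.png

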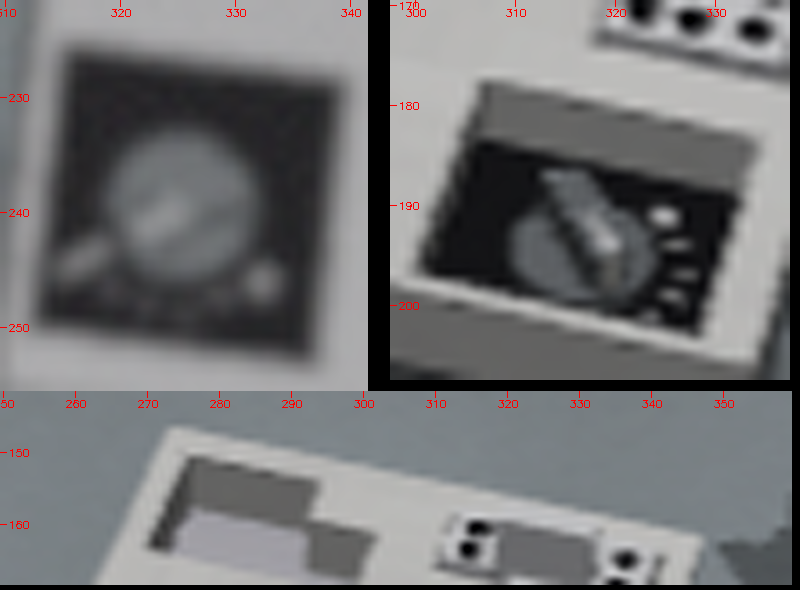

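View pics/s2.png

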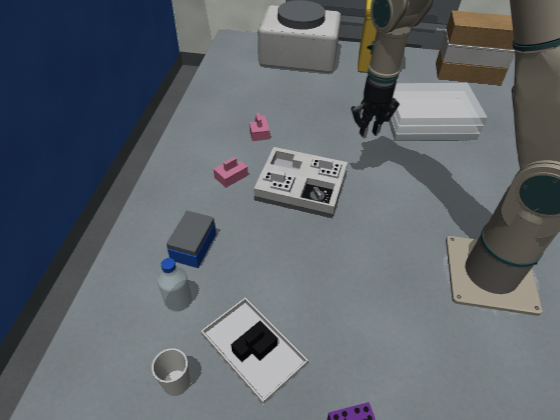

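```bash
python3 -c "
from cell import *
print(finish_job(), read_state()['clock'])"
```

```text
the job is handed in; nothing more can be done
the job is handed in; nothing more can be done
```

The changeover is done and handed in after about 30 s of robot time.

- **Knob off:** I turned it anticlockwise until it hit the stop (1.2 N m felt), and the picture showed the pointer at the dot.
- **Filler:** The single black filler, from pocket 0, stands upright on the tray floor.
- **Blocks:** Only two aluminium blocks were on the bench; they are now in pockets 2 and 0. At release each tool height was about 20 mm (20.0 and 20.1) above its height at pick-up, which matches the pocket floor. The side pictures show pocket 2's block sitting evenly. Pocket 0's block I saw only in the wide view afterwards.
- **Knob on:** I turned it clockwise to about 1.9 rad. In the final pictures the pointer is on the long tick to within 2–3°, which is as finely as I could read it.
- **Left alone:** The bottle, blue box, cup, and the pink and purple look-alikes were not touched.

No check failed. One camera fit of the second block, taken as it hung over the pocket, read about 2.5 mm and 0.03 rad off. I put that down to a misread corner, and the block went in without any contact force. I saw no slackening of the grip and no knocked block.

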